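Bring the drive demand up to the set hand and switch the drive on

ROBOT

A 7-joint arm with a two-finger parallel gripper is mounted at the origin on the work surface. World frame = base frame: x ahead of the robot, y to its left, z up, the work surface at z = 0. Lengths are in m, angles in rad, forces in N, time in s.
With the tool pointing down it reaches from about 0.425 to 0.875 m from the base axis. Payload 4.7 kg.
Tool frame: the origin (TCP) lies midway between the tips of the shut fingers; the grasp point (between the pads) lies 19 mm behind it; x points along the fingers, z is the direction in which the jaws open and shut, and the axes are right-handed (so a half turn about x gives the same grasp; the last joint's range is limited). The gripper opens to 87 mm and grips with 3 to 60 N. Pads are 19 mm wide; open, the fingers measure 117 mm over their backs; the gripper's body (75 mm by 190 mm) begins 51 mm behind the grasp point.
Start: joints at [1.235, 0.321, -0.07, 1.45, 0.023, 1.371, -0.057], TCP at [0.223, -0.611, 0.223] pointing down, gripper open.
Joint ranges: [-2.86, 2.86], [-0.3, 2.09], [-1.38, 1.24], [0.06, 2.45], [-1.56, 4.7], [0.09, 2.05], [-2.69, 2.69]. Speed limits (rad/s): [2.57, 2.57, 3.14, 3.14, 3.14, 3.14, 3.14].

INTERFACE

Orientations are given as a rotation vector (axis times angle).
In Python, from bench import ctrl, vision, close_job gives the robot as it stands. The module is installed in compiled form; this text tells all that it offers.
- The arm moves only by the tool servo_tool, never from a script. Its argument "commands" is a list that holds one entry, the list of rows, each a list of 7 numbers: the turn, a rotation vector about the tool's x, y, z in degrees, then the shift along the tool's x, y, z in mm, then the finger opening in mm, from 0 to 87. In form: [[[wx, wy, wz, x, y, z, grip], ...]]. A call has 1 to 5 rows; each row is the pose to reach, as a shift and turn from the pose commanded when the call began, along the tool's axes at that moment; what a row does not reach only later rows make up. A row lasts 1/8 s, in which the tool goes at most 62.5 mm and 10.7 degrees, less where a joint would pass 70% of its speed; a pose out of reach is approached as far as the arm can. A call with a gripper value outside its range is refused whole. The fingers move at their own pace and stop on an object; "newtons" is the grip in N (left out, the last holds). Time passes only in rows, so rows that repeat a pose let the fingers close. It gives the time, the measured TCP pose, the force and the opening at its end, in the units of the state.
- ctrl.get_state(): the state, without advancing time (a new reading comes with each control period).
- vision.get_image(name): name is "side" or "top"; returns the picture (400x640x3 uint8, red, green, blue); there is no depth.
- vision.camera_info(name): a dict with "fov_y" (degrees; the focal length in pixels is half the picture's height over the tangent of half this angle, whatever the lens; pixels are square), "cx", "cy" (the principal point, pixels), "pose" (4x4, takes a point from camera to world coordinates). Camera axes: x right, y down, z forward; pixel columns grow to the right and rows downward; lengths in m; the calibration is good to about 2 mm. A picture is of the moment at which its call begins. camera_info takes no time and is no camera call.
- close_job(): hands the job in, once; it reports no verdict.
The state is a dict: "time": time; "joint_positions": joint angles; "qd": joint speeds; "joint_torque": joint torques, N m; "position": TCP position; "tool_rot": TCP orientation; "ft_force": force on the tool from outside, world axes, zero at the start; "torque": the same for the moment, N m; "grip_width": opening from 0.0 (shut) to 1.0 (fully open).
Only numpy, scipy, OpenCV 4.12 (cv2) and the standard library are available. Lean on these libraries where they do the work, as an engineer would, in place of code of your own. Each camera call takes 0.05 s, during which the arm holds its last target. There are 200 camera calls.

TASK

On the drive-test console, roll the edge thumbwheel with a light fingertip until the meter's needle stands on the set hand. Only then throw the bat-handle run switch fully over, away from the near edge of the panel, and let go with the needle still on the set hand. The console is delicate: never push on any part of it with more than 25 newtons, leave the mushroom stop button unpressed, and do not disturb the loose things lying around it.

Things in the scene. Friction and masses are not known exactly. Their poses are not given: they have to be found in the camera images.
- console: Desk console fixed to the bench, grey with black end cheeks, 208 mm deep (x), 296 mm wide (y). Origin: middle of its underside; x to its high far side, y to its left, z up. The aluminium top panel slopes 10 degrees about console y: 62 mm high at the near (-x) edge, 97 mm at the far edge, 80 mm over the origin (the panel's middle). The cheeks stand 4 mm above the panel at its left and right edges.
- wheel_top (a point): Where the crown of the edge thumbwheel nominally is, 7 mm above the panel along its normal; (-62, 55, 76) mm in the console frame. The true crown stands 3.5 to 10.5 mm out (spindle height differs between consoles): find it by touch. Wheel: hard grey disc with black ribs, 48 mm diameter, 12 mm wide, in a 42 x 17 mm slot lying along console y, the way its rim runs. Nothing else within 35 mm.
- thumbwheel (a joint): Turn of the wheel, rad, 0 to 4.0 between end stops. Grows as the crown is rolled to the console's right (-y); 24 mm of rim is 1 rad, which moves the needle 0.4 rad. The axle does not give when pressed, so touch down slowly (about 10 mm/s). It drags: about 4 N along the rim turns it, so it needs some 5 to 10 N of push to roll without slipping (friction varies). It stays where it is left.
- needle (a joint): Angle of the thin black meter needle in rad: 0 at the left end of the scale, 1.6 at the right end; grows clockwise seen from above.
- set_hand (a joint): Angle of the set hand on the same pivot and with the same zero as the needle, in rad: the needle is on it when the two angles are equal. The set hand is the thin metal pointer that ends in a dark 12 mm by 8 mm flag just beyond the needle's tip. It stays put in a run, always at a higher reading than the needle's start.
- needle_tip (a point): Tip of the needle, 62 mm from its pivot. The meter is 130 mm wide (y) and 104 mm deep, black-framed with a white scale under a clear window, 17 mm above the panel, beyond the thumbwheel; the pivot lies at its near side, mid-width.
- set_tip (a point): Point on the set hand 62 mm from the pivot, level with the needle: it coincides with needle_tip when the needle is on the set hand.
- run_switch (a joint): Angle of the run switch in rad: 0 = off, lever leaning 0.4 rad from the panel's normal towards the near edge; 0.8 = on, leaning as far to the far edge, against its stop. Stays where it is left; about 2 N at the tip moves it.
- switch_tip (a point): Centre of the 12 mm ball on the end of the run switch's 32 mm steel lever, which pivots 5 mm above the panel about an axis along the console's y. The switch stands right of the thumbwheel, its pivot at (-55, -75) mm along the panel from the panel's middle; the ball swings 25 mm, from 34 mm above the panel. Free space 40 mm all round.
- stop_top (a point): Centre of the top of the red mushroom stop button (40 mm diameter, standing 33 mm above the panel) at the far right of the panel. Bystander, not to be pressed.
- stop_button (a joint): How far the stop button is pushed in, m: 0 = out, 0.006 = fully in (about 12 N).
- gearmotor: Bystander: loose small motor standing on a 44 mm square gearbox, 75 mm tall. Origin: centre of its underside.
- tape_roll: Bystander: loose roll of tape lying flat, 100 mm diameter, 25 mm high. Origin: centre of its underside.
- screwdriver: Bystander: loose screwdriver lying on the bench left of the console. Origin: near its middle.

How it is judged:
By the outcome, as a careful person would: the job done as asked, in the order asked, and still so for the second after the job is handed in, with the robot touching nothing.
It also fails if it takes over 72 s, if anything falls off the work surface, if the arm or the gripper's body presses on something with over 40 N, if the wrist force passes 120 N, or if a joint passes its speed limit or range.

## Working session

There is one attempt and no reset: what is moved stays moved. The work goes in short steps, Python scripts to look and compute and a tool call to move; the robot and the scene stay as the last step left them, time stands still between calls to the robot, and variables do not carry over. Pictures are saved under pics/ and viewed, about 8 in all and at most 12, crops included, and the job is handed in when it is done.

Besides the shell and the picture viewer there is one more tool, called after "Emit:" as a command line: name --argument value ..., lists and objects as JSON in quotes. servo_tool: Moves the arm, as the interface text tells. Its arguments: {"type":"object","properties":{"commands":{"type":"array"},"newtons":{"type":"number"}},"required":["commands"]}

```bash
mkdir -p pics
python3 - <<'E'
from bench import ctrl, vision
import cv2, numpy as np
for n in("top","side"):
    im=vision.get_image(n); cv2.imwrite(f"pics/{n}0.png",im[:,:,::-1])
    i=vision.camera_info(n); print(n,i["fov_y"],i["cx"],i["cy"]); print(np.round(i["pose"],4))
s=ctrl.get_state(); print({k:np.round(v,3) for k,v in s.items()})
E
```

```text
top 48.24792284146156 320.856853548101 199.9385607944518
[[ 0.0183 -0.9887  0.1486  0.3816]
 [-0.9998 -0.0175  0.0064  0.0107]
 [-0.0038 -0.1487 -0.9889  1.2274]
 [ 0.      0.      0.      1.    ]]
side 54.14276923172669 323.90365970974045 196.91840975052517
[[-0.7496 -0.5015  0.4319  0.031 ]
 [-0.6618  0.5595 -0.499   0.6414]
 [ 0.0086 -0.6599 -0.7513  1.024 ]
 [ 0.      0.      0.      1.    ]]
{'time': np.float64(0.1), 'joint_positions': array([ 1.235,  0.322, -0.07 ,  1.452,  0.023,  1.371, -0.057]), 'qd': array([-0.002, -0.002,  0.001, -0.004,  0.001, -0.001,  0.   ]), 'joint_torque': array([-0.0000e+00, -4.9257e+01, -4.0600e-01, -3.1340e+01, -6.4000e-02,
        3.9000e-02,  0.0000e+00]), 'position': array([ 0.223, -0.61 ,  0.222]), 'tool_rot': array([ 0.949,  1.356, -0.947]), 'ft_force': array([-0.185,  0.544,  0.769]), 'torque': array([ 0.02 , -0.011, -0.032]), 'grip_width': np.float64(0.998)}
```

View pics/top0.png

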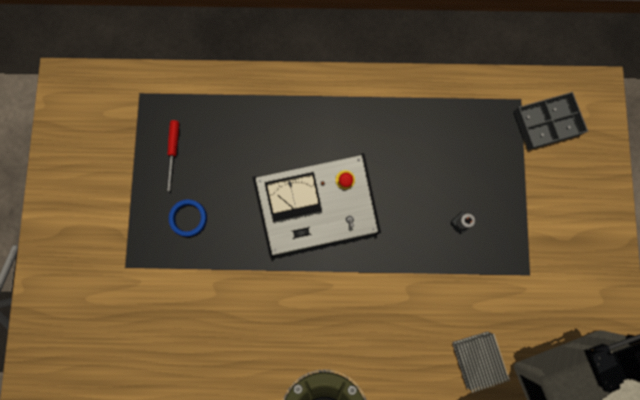

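View pics/side0.png

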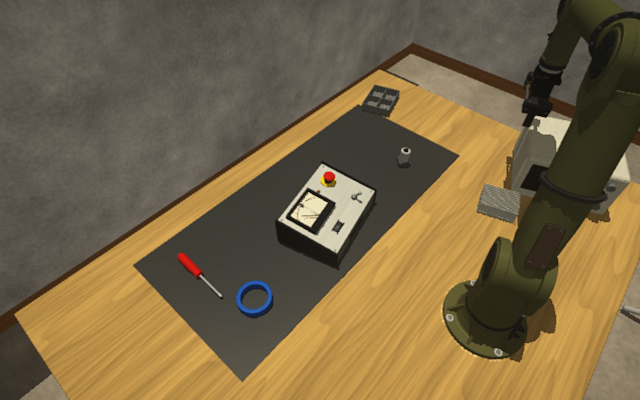

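Run:
```python
import cv2, numpy as np
t=cv2.imread("pics/top0.png")[145:265,245:390]; s=cv2.imread("pics/side0.png")[155:275,265:385]
t=cv2.resize(t,None,fx=5,fy=5,interpolation=cv2.INTER_CUBIC); 
cv2.imwrite("pics/c1.png",t)
cv2.imwrite("pics/c2.png",cv2.resize(s,None,fx=5,fy=5,interpolation=cv2.INTER_CUBIC))
```

```text
(no output)
```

View pics/c1.png

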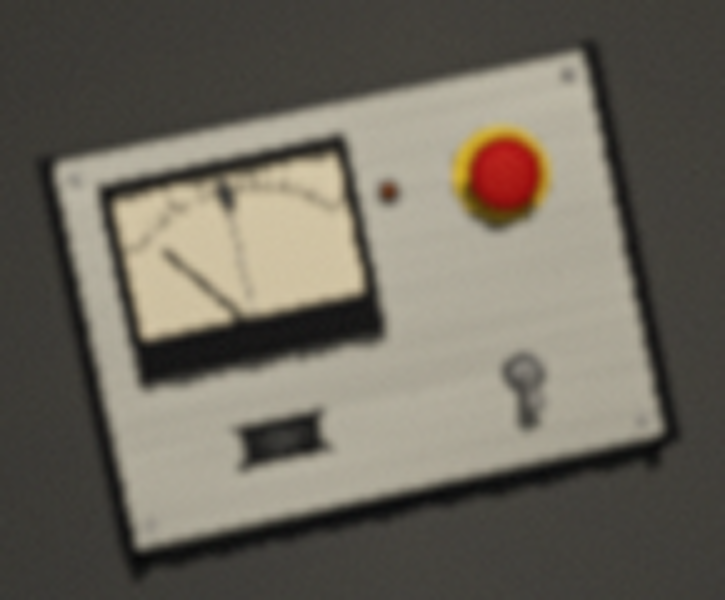

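View pics/c2.png

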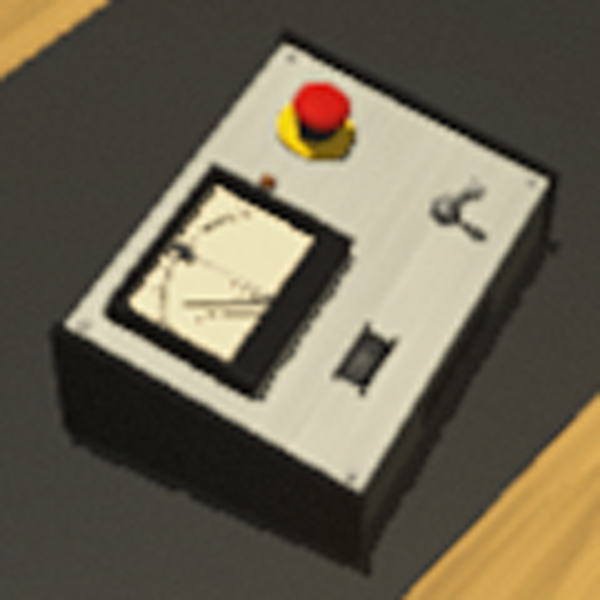

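```bash
cat > h.py <<'E'
import numpy as np, json
from bench import ctrl, vision
from scipy.spatial.transform import Rotation as R
def cam(n):
    i=vision.camera_info(n); f=200/np.tan(np.radians(i["fov_y"]/2)); return f,i["cx"],i["cy"],np.array(i["pose"])
CAM={n:cam(n) for n in("top","side")}
def proj(n,P):
    f,cx,cy,T=CAM[n]; q=(np.atleast_2d(P)-T[:3,3])@T[:3,:3]
    return q[:,:2]/q[:,2:]*f+[cx,cy]
def ray(n,uv):
    f,cx,cy,T=CAM[n]; d=T[:3,:3]@[(uv[0]-cx)/f,(uv[1]-cy)/f,1]; return T[:3,3],d
def pose(p): return R.from_euler("z",p[2]),np.array([p[0],p[1],0])
def c2w(p,P): r,t=pose(p); return r.apply(np.atleast_2d(P))+t
a=np.radians(10); N=np.array([-np.sin(a),0,np.cos(a)]); X=np.array([np.cos(a),0,np.sin(a)]); Y=np.array([0,1.,0]); O=np.array([0,0,.08])
def panel(x,y,h): return O+X*x+Y*y+N*h   # console frame
E
python3 - <<'E'
from h import *
from scipy.optimize import least_squares
t=(np.array([(55,160),(583,50),(665,437),(135,553),(282,440)])+.5)/5-.5+[245,145]
s=(np.array([(68,325),(288,42),(548,182),(355,490),(366,358)])+.5)/5-.5+[265,155]
w=np.array([-.062,.055,.076])-.007*N
def pts(h): return np.array([[.104,h,.097],[.104,-h,.097],[-.104,-h,.062],[-.104,h,.062],w])
def f(p):
    W=c2w(p,pts(p[3])); return np.r_[(proj("top",W)-t).ravel(),(proj("side",W)-s).ravel()]
r=least_squares(f,[.6,0,.1,.143]); print(r.x); print(np.round(r.fun.reshape(-1,2),1))
p=r.x[:3]; json.dump(list(p),open("pose.json","w"))
for nm,P in dict(wheel=panel(0,0,0)*0+w+.007*N,sw0=panel(-.055-.032*np.sin(.4),-.075,.005+.032*np.cos(.4)),sw1=panel(-.055+.032*np.sin(.4),-.075,.005+.032*np.cos(.4)),piv=panel(-.055,-.075,.005)).items():
    W=c2w(p,P); print(nm,np.round(W*1e3,1),np.round((proj("top",W)-[245,145])*5,0),np.round((proj("side",W)-[265,155])*5,0))
print(np.round(R.from_rotvec(ctrl.get_state()["tool_rot"]).as_matrix(),3))
E
```

```text
[0.54178063 0.02835062 0.22653115 0.1397971 ]
[[-0.1 -0.9]
 [-0.  -0.8]
 [-0.   1.1]
 [ 0.8  0.2]
 [-0.  -0.5]
 [-2.  -0.4]
 [-1.2 -0.4]
 [ 1.7  0.3]
 [ 1.9  1.3]
 [-0.2 -0. ]]
wheel [[469.  68.  76.]] [[280. 437.]] [[365. 350.]]
sw0 [[488.1 -61.  102.2]] [[533. 400.]] [[475. 188.]]
sw1 [[512.  -55.5 106.6]] [[523. 352.]] [[440. 169.]]
piv [[505.  -57.1  75.4]] [[523. 372.]] [[447. 206.]]
[[-0.001  0.939  0.343]
 [ 0.002  0.343 -0.939]
 [-1.    -0.    -0.002]]
```

```bash
cat >> h.py <<'E'
p=json.load(open("pose.json")); RC,TC=pose(p)
RT=RC.as_matrix()@np.c_[-N,X,-Y]
def pw(x,y,h): return c2w(p,panel(x,y,h))[0]
def w2p(W):
    q=RC.inv().apply(np.asarray(W)-TC)-O; return np.array([q@X,q@Y,q@N])
def move(W,Rt=RT):
    s=ctrl.get_state(); M=R.from_rotvec(s["tool_rot"]).as_matrix()
    print("rot",np.round(np.degrees(R.from_matrix(M.T@Rt).as_rotvec()),1),"shift",np.round(M.T@(np.asarray(W)-s["position"])*1e3,1))
def st():
    s=ctrl.get_state(); fc=RC.inv().apply(s["ft_force"]); print("t",round(s["time"],2),"panel mm",np.round(w2p(s["position"])*1e3,1),"F panel",np.round([fc@X,fc@Y,fc@N],1),"tilt",np.round(np.degrees(R.from_matrix(R.from_rotvec(s["tool_rot"]).as_matrix().T@RT).as_rotvec()),1))
def onplane(n,uv,h):
    o,d=ray(n,uv); o=w2p(o); d=w2p(d+TC+RC.apply(O)); k=(h-o[2])/d[2]; return (o+k*d)[:2]
E
python3 - <<'E'
from h import *
move([.46,-.25,.25],R.from_rotvec(ctrl.get_state()["tool_rot"]).as_matrix())
move(pw(-.063,.055,.05))
cv=lambda c,o:(np.array(c)+.5)/5-.5+o
for h in(.012,.016):
  L=[onplane("top",cv(c,[245,145]),h)*1e3 for c in[(240,318),(165,250),(250,300),(225,185)]]
  S=[onplane("side",cv(c,[265,155]),h)*1e3 for c in[(268,299),(185,304),(275,290),(180,250)]]
  for q in(L,S):
    an=lambda a,b:np.degrees(np.arctan2(-(b-a)[1],(b-a)[0]))
    print(h,np.round(q,1).tolist(),"needle",an(q[0],q[1]),"set",an(q[2],q[3]))
E
```

```text
rot [0. 0. 0.] shift [ -28.   346.5 -257. ]
rot [ 7.  -0.7 10. ] shift [ 104.2  455.3 -553.5]
0.012 [[4.0, 62.9], [45.9, 93.3], [11.9, 56.0], [72.2, 56.4]] needle -35.87254564502975 set -0.3782297013520481
0.012 [[6.3, 60.1], [46.2, 92.5], [6.0, 51.8], [69.1, 60.1]] needle -39.08427013696701 set -7.467458232122684
0.016 [[4.1, 62.8], [45.9, 93.0], [12.0, 55.9], [72.1, 56.3]] needle -35.87254564502977 set -0.37822970135203915
0.016 [[5.5, 62.7], [45.2, 95.0], [5.2, 54.5], [68.0, 62.7]] needle -39.08427013696693 set -7.467458232122662
```

Emit:
servo_tool --commands '[[[0,0,0,-10,60,-40,20],[0,0,0,-25,115,-85,0],[0,0,0,-28,170,-126,0],[0,0,0,-28,225,-167,0],[0,0,0,-28,280,-208,0]]]'

```text
time: 0.72
position: [0.3942, -0.3496, 0.2502]
tool_rot: [0.948, 1.354, -0.948]
ft_force: [0.9, -0.6, 0.0]
grip_width: 0.517
```

```bash
python3 -c "
from h import *
st();move(pw(-.063,.055,.05));move(pw(-.063,.063,.04))"
```

```text
t 0.72 panel mm [-195.7 -335.1  207.3] F panel [ 0.7 -0.8 -0.1] tilt [ 7.  -0.6 10. ]
rot [ 7.  -0.6 10. ] shift [ 131.8  204.7 -367.8]
rot [ 7.  -0.6 10. ] shift [ 141.6  207.5 -375.5]
```

Emit:
servo_tool --commands '[[[2,0,3,10,30,-50,0],[4,0,5,20,60,-100,0],[5,0,8,30,90,-155,0],[7,0,10,40,120,-210,0],[7,-0.6,10,50,150,-265,0]]]'

```text
time: 1.35
position: [0.4424, -0.0526, 0.2001]
tool_rot: [1.134, 1.193, -0.91]
ft_force: [1.3, 0.4, 0.5]
grip_width: 0.021
```

```bash
python3 -c "
from h import *
st();move(pw(-.063,.063,.04))"
```

```text
t 1.35 panel mm [-92.4 -56.6 138.2] F panel [1.4 0.1 0.3] tilt [-0.1  0.  -0. ]
rot [-0.1  0.  -0. ] shift [  98.1   29.2 -119.7]
```

Emit:
servo_tool --commands '[[[0,0,0,20,8,-50,0],[0,0,0,45,16,-90,0],[0,0,0,75,24,-112,0],[0,0,0,85,26,-112,0],[0,0,0,85,26,-112,0]]]'

```text
time: 1.98
position: [0.4568, 0.0635, 0.121]
tool_rot: [1.133, 1.196, -0.91]
ft_force: [0.5, 0.1, -0.3]
grip_width: 0.0
```

```bash
python3 -c "
from h import *
st();move(pw(-.063,.065,.02));
import cv2
for n,(u,v) in(('top',(245,145)),('side',(265,155))):
    im=vision.get_image(n); cv2.imwrite(f'pics/{n}1.png',cv2.resize(im[v-20:v+120,u-10:u+150,::-1],None,fx=2.5,fy=2.5,interpolation=2))
a=cv2.imread('pics/top1.png');b=cv2.imread('pics/side1.png');cv2.imwrite('pics/j1.png',np.hstack([a,b]));print(a.shape)"
```

```text
t 1.98 panel mm [-66.7  53.3  53.4] F panel [ 0.4  0.  -0.3] tilt [ 0.  -0.   0.1]
rot [ 0.  -0.   0.1] shift [ 33.4   3.8 -11.7]
(350, 400, 3)
```

View pics/j1.png

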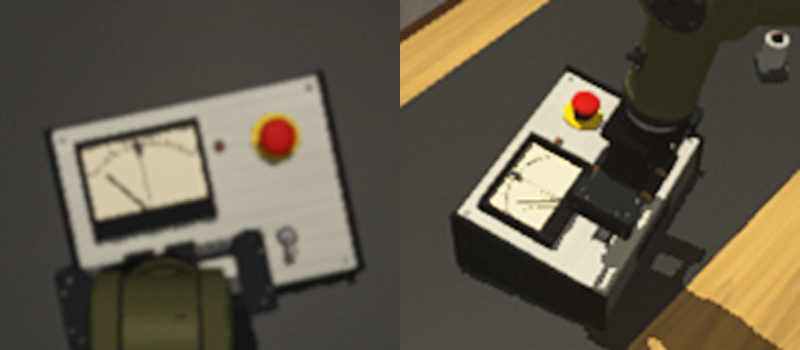

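The fingers are over the wheel slot and the meter is visible in the top view (needle about crop px (105,178)–(145,210), set hand about (138,150)). Lowering.

Emit:
servo_tool --commands '[[[0,0,0,15,2,-6,0],[0,0,0,30,4,-12,0],[0,0,0,38,4,-12,0],[0,0,0,39,4,-12,0],[0,0,0,40,4,-12,0]]]'

```text
time: 2.7
position: [0.4656, 0.0779, 0.0834]
tool_rot: [1.134, 1.193, -0.908]
ft_force: [-0.2, -0.8, 0.4]
grip_width: 0.01
```

Emit:
servo_tool --commands '[[[0,0,0,1,0,0,0],[0,0,0,2,0,0,0]]]'

```text
time: 2.95
position: [0.4656, 0.0785, 0.0811]
tool_rot: [1.133, 1.194, -0.908]
ft_force: [-0.2, -0.3, 0.2]
grip_width: 0.006
```

```bash
python3 -c "
from h import *
st()"
```

```text
t 2.95 panel mm [-61.8  65.9  12. ] F panel [-0.2 -0.3  0.2] tilt [ 0.  0. -0.]
```

Emit:
servo_tool --commands '[[[0,0,0,1,0,0,0],[0,0,0,2,0,0,0]]]'

```text
time: 3.2
position: [0.4658, 0.0787, 0.0789]
tool_rot: [1.133, 1.194, -0.908]
ft_force: [-0.1, 0.4, -0.2]
grip_width: 0.004
```

Emit:
servo_tool --commands '[[[0,0,0,0.7,0,0,0],[0,0,0,1.4,0,0,0]]]'

```text
time: 3.45
position: [0.466, 0.0787, 0.0775]
tool_rot: [1.133, 1.194, -0.908]
ft_force: [0.2, -0.1, 0.9]
grip_width: 0.001
```

Emit:
servo_tool --commands '[[[0,0,0,0.7,0,0,0]]]'

```text
time: 3.58
position: [0.4662, 0.0788, 0.0768]
tool_rot: [1.133, 1.194, -0.908]
ft_force: [-0.7, 0.0, 0.9]
grip_width: 0.002
```

Emit:
servo_tool --commands '[[[0,0,0,0.7,0,0,0]]]'

```text
time: 3.7
position: [0.4664, 0.0787, 0.0764]
tool_rot: [1.133, 1.194, -0.908]
ft_force: [-2.4, -0.4, 6.2]
grip_width: 0.003
```

Emit:
servo_tool --commands '[[[0,0,0,0.6,0,0,0]]]'

```text
time: 3.82
position: [0.4665, 0.0788, 0.0762]
tool_rot: [1.133, 1.194, -0.908]
ft_force: [-4.5, -0.4, 10.7]
grip_width: 0.008
```

Emit:
servo_tool --commands '[[[0,0,0,0.5,0,0,0]]]'

```text
time: 3.95
position: [0.4666, 0.0788, 0.076]
tool_rot: [1.132, 1.194, -0.909]
ft_force: [-7.2, -0.2, 14.6]
grip_width: 0.005
```

Emit:
servo_tool --commands '[[[0,0,0,-0.6,0,0,0],[0,0,0,-0.6,0,2,0],[0,0,0,-0.6,0,4,0]]]'

```text
time: 4.32
position: [0.4668, 0.0773, 0.0764]
tool_rot: [1.134, 1.197, -0.907]
ft_force: [-7.9, 5.8, 13.4]
grip_width: 0.003
```

```bash
python3 -c "
from h import *
st()"
```

```text
t 4.33 panel mm [-61.7  64.6   7.2] F panel [-3.9  7.4 14.3] tilt [ 0.1 -0.2  0. ]
```

Emit:
servo_tool --commands '[[[0,0,0,-0.4,0,2,0],[0,0,0,-0.4,0,4,0],[0,0,0,-0.4,0,6,0]]]'

```text
time: 4.7
position: [0.4683, 0.0707, 0.0772]
tool_rot: [1.132, 1.196, -0.907]
ft_force: [-9.0, 2.3, 15.9]
grip_width: 0.003
```

```bash
cat > m.py <<'E'
from h import *
import cv2,sys
st()
def measure(n=2,save=None):
    im=np.mean([vision.get_image("top").astype(float) for _ in range(n)],0)
    # sample darkness on meter plane arcs about pivot
    PX,PY,H=-.0055,.056,.014
    g=im.mean(2).astype(np.float32); th=np.radians(np.arange(-50,50,.5))
    def prof(r0,r1):
        rr=np.linspace(r0,r1,25); out=0
        for r in rr:
            W=np.array([pw(PX+r*np.cos(t),PY-r*np.sin(t),H) for t in th]); uv=proj("top",W).astype(np.float32)
            out=out+cv2.remap(g,uv[:,:1],uv[:,1:],cv2.INTER_CUBIC)[:,0]
        return out/len(rr)
    res={}
    for nm,(a,b) in dict(low=(.022,.040),mid=(.035,.053)).items():
        q=prof(a,b); bg=np.median(q); d=bg-q; pk=[]
        for i in range(3,len(d)-3):
            if d[i]==d[i-3:i+4].max() and d[i]>3:
                c=np.polyfit(np.degrees(th[i-3:i+4]),d[i-3:i+4],2); pk.append((round(-c[1]/2/c[0],1),round(float(d[i]),1)))
        print(nm,pk)
    if save: cv2.imwrite(save,cv2.resize(im[165:235,255:345,::-1].astype(np.uint8),None,fx=8,fy=8,interpolation=2))
measure()
E
python3 m.py
```

```text
t 4.7 panel mm [-61.7  57.7   8. ] F panel [-5.4  4.3 17.1] tilt [ 0.1 -0.1  0. ]
low [(np.float64(-27.2), 61.1), (np.float64(-1.2), 19.4)]
mid [(np.float64(-28.2), 71.4), (np.float64(-0.9), 20.1)]
```

Emit:
servo_tool --commands '[[[0,0,0,-0.9,0,1,0],[0,0,0,-1.0,0,3,0],[0,0,0,-1.0,0,5,0]]]'

```text
time: 5.18
position: [0.4698, 0.065, 0.0775]
tool_rot: [1.134, 1.195, -0.907]
ft_force: [-2.4, 3.4, 6.1]
grip_width: 0.005
```

```bash
python3 m.py
```

```text
t 5.17 panel mm [-61.4  51.9   8.3] F panel [-0.5  3.9  6.3] tilt [ 0.1 -0.1 -0.1]
low [(np.float64(-24.1), 66.7), (np.float64(-1.0), 19.1)]
mid [(np.float64(-24.8), 68.3), (np.float64(-0.8), 20.0)]
```

Emit:
servo_tool --commands '[[[0,0,0,0.3,0,2,0],[0,0,0,0.3,0,4,0],[0,0,0,0.3,0,6,0]]]'

```text
time: 5.65
position: [0.4713, 0.0583, 0.077]
tool_rot: [1.133, 1.194, -0.907]
ft_force: [0.1, 0.2, 1.3]
grip_width: 0.006
```

```bash
python3 m.py
```

```text
t 5.65 panel mm [-61.5  45.    7.8] F panel [0.3 0.2 1.3] tilt [ 0.1 -0.  -0.1]
low [(np.float64(-21.0), 70.3), (np.float64(-1.2), 19.3)]
mid [(np.float64(-21.5), 67.9), (np.float64(-0.8), 19.7)]
```

Emit:
servo_tool --commands '[[[0,0,0,-6,0,0,0],[0,0,0,-6,0,-10,0],[0,0,0,-6,0,-21,0],[0,0,0,-3,0,-21,0],[0,0,0,-1,0,-21,0]]]'

```text
time: 6.38
position: [0.4657, 0.0787, 0.0773]
tool_rot: [1.132, 1.195, -0.908]
ft_force: [-0.4, 0.0, 0.1]
grip_width: 0.006
```

Emit:
servo_tool --commands '[[[0,0,0,0.8,0,0,0],[0,0,0,1.6,0,0,0]]]'

```text
time: 6.62
position: [0.4662, 0.0786, 0.0763]
tool_rot: [1.133, 1.195, -0.909]
ft_force: [-4.1, -0.2, 8.4]
grip_width: 0.007
```

```bash
python3 m.py
```

```text
t 6.62 panel mm [-62.   66.    7.2] F panel [-2.5  0.7  9. ] tilt [ 0. -0.  0.]
low [(np.float64(-21.0), 70.2), (np.float64(-1.2), 19.1)]
mid [(np.float64(-21.5), 67.8), (np.float64(-0.8), 20.3)]
```

Emit:
servo_tool --commands '[[[0,0,0,0,0,2,0],[0,0,0,-0.1,0,4,0],[0,0,0,-0.4,0,6,0],[0,0,0,-0.7,0,8,0]]]'

```text
time: 7.22
position: [0.4674, 0.0724, 0.0772]
tool_rot: [1.133, 1.197, -0.908]
ft_force: [-5.0, 3.4, 7.1]
grip_width: 0.001
```

```bash
python3 m.py
```

```text
t 7.22 panel mm [-62.1  59.6   8.2] F panel [-2.8  4.4  7.7] tilt [ 0.1 -0.1  0.1]
low [(np.float64(-14.6), 60.6)]
mid [(np.float64(-15.7), 61.8), (np.float64(-0.8), 19.0)]
```

Emit:
servo_tool --commands '[[[0,0,0,0,0,2,0],[0,0,0,0.1,0,4,0],[0,0,0,0.2,0,6,0],[0,0,0,0.4,0,8,0]]]'

```text
time: 7.82
position: [0.4695, 0.0642, 0.0772]
tool_rot: [1.133, 1.196, -0.908]
ft_force: [-6.9, 2.1, 12.1]
grip_width: 0.006
```

```bash
python3 m.py
```

```text
t 7.83 panel mm [-61.9  51.2   8.1] F panel [-4.1  3.6 13. ] tilt [ 0.1 -0.1  0. ]
low [(np.float64(-6.2), 75.5)]
mid [(np.float64(-7.5), 62.4)]
```

Emit:
servo_tool --commands '[[[0,0,0,-7,0,-2,0],[0,0,0,-7,0,-12,0],[0,0,0,-6,0,-12,0],[0,0,0,-4,0,-12,0],[0,0,0,-2.5,0,-12,0]]]'

```text
time: 8.55
position: [0.4665, 0.0746, 0.0785]
tool_rot: [1.133, 1.195, -0.909]
ft_force: [0.1, 0.0, 0.0]
grip_width: 0.009
```

```bash
python3 m.py
```

```text
t 8.55 panel mm [-62.3  62.    9.5] F panel [ 0.1 -0.   0. ] tilt [ 0. -0.  0.]
low [(np.float64(-5.9), 75.2)]
mid [(np.float64(-7.2), 60.6)]
```

Emit:
servo_tool --commands '[[[0,0,0,0.9,0,0,0],[0,0,0,1.8,0,0,0],[0,0,0,2.4,0,0,0]]]'

```text
time: 9.02
position: [0.4672, 0.0748, 0.077]
tool_rot: [1.133, 1.194, -0.908]
ft_force: [-4.9, -1.2, 9.1]
grip_width: 0.007
```

Emit:
servo_tool --commands '[[[0,0,0,0.2,0,1.5,0],[0,0,0,0.2,0,3,0],[0,0,0,0,0,4.5,0],[0,0,0,0,0,4.5,0]]]'

```text
time: 9.52
position: [0.4679, 0.0718, 0.0773]
tool_rot: [1.133, 1.196, -0.908]
ft_force: [-6.3, 3.2, 10.6]
grip_width: 0.004
```

```bash
python3 m.py
```

```text
t 9.53 panel mm [-61.8  59.    8.1] F panel [-3.5  4.5 11.4] tilt [ 0.1 -0.1  0. ]
low [(np.float64(-4.0), 71.0)]
mid [(np.float64(-4.2), 70.3)]
```

Emit:
servo_tool --commands '[[[0,0,0,-0.1,0,1.2,0],[0,0,0,-0.1,0,2.5,0],[0,0,0,-0.1,0,2.5,0]]]'

```text
time: 10.0
position: [0.4685, 0.0692, 0.0773]
tool_rot: [1.133, 1.196, -0.908]
ft_force: [-5.4, 2.5, 8.8]
grip_width: 0.005
```

```bash
python3 m.py
```

```text
t 10.0 panel mm [-61.8  56.3   8.2] F panel [-3.1  3.7  9.5] tilt [ 0.1 -0.1  0. ]
low [(np.float64(-2.2), 63.4)]
mid [(np.float64(-2.2), 65.9)]
```

Emit:
servo_tool --commands '[[[0,0,0,0,0,0.7,0],[0,0,0,0,0,1.4,0],[0,0,0,0,0,1.4,0]]]'

```text
time: 10.48
position: [0.4688, 0.068, 0.0773]
tool_rot: [1.133, 1.196, -0.908]
ft_force: [-4.6, 3.2, 10.1]
grip_width: 0.007
```

```bash
sed -i 's/^measure()/measure(4,sys.argv[1] if len(sys.argv)>1 else None)/' m.py; python3 m.py pics/n1.png
```

```text
t 10.47 panel mm [-61.7  55.    8.2] F panel [-2.   4.1 10.6] tilt [ 0.1 -0.1  0. ]
low [(np.float64(-1.6), 61.4)]
mid [(np.float64(-1.5), 63.4)]
```

View pics/n1.png

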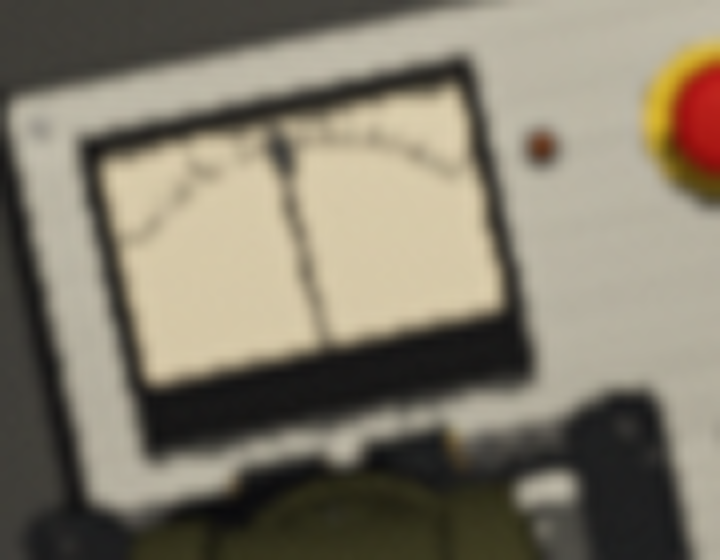

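Emit:
servo_tool --commands '[[[0,0,0,0,0,0.7,0],[0,0,0,0,0,0.7,0]]]'

```text
time: 10.92
position: [0.4689, 0.0673, 0.0773]
tool_rot: [1.133, 1.196, -0.907]
ft_force: [-6.1, 2.6, 9.2]
grip_width: 0.005
```

```bash
python3 m.py
```

```text
t 10.93 panel mm [-61.7  54.4   8.2] F panel [-3.6  3.9 10. ] tilt [ 0.1 -0.1  0. ]
low [(np.float64(-0.9), 62.4)]
mid [(np.float64(-0.8), 56.8)]
```

Emit:
servo_tool --commands '[[[0,0,0,-8,0,0,0],[0,0,0,-25,0,0,0],[0,0,0,-40,0,0,0],[0,0,0,-45,0,0,0]]]'

```text
time: 11.62
position: [0.4621, 0.0639, 0.1222]
tool_rot: [1.133, 1.192, -0.908]
ft_force: [-0.2, -1.2, 0.1]
grip_width: 0.005
```

```bash
python3 m.py; python3 -c "
from h import *
import cv2
im=vision.get_image('side'); cv2.imwrite('pics/s2.png',cv2.resize(im[155:275,265:385,::-1],None,fx=5,fy=5,interpolation=2))
move(pw(-.095,-.075,.060));move(pw(-.095,-.075,.032))"
```

```text
t 11.62 panel mm [-61.2  52.5  53.7] F panel [-0.5 -1.1  0.2] tilt [ 0.   0.1 -0.1]
low [(np.float64(-0.9), 62.1)]
mid [(np.float64(-0.8), 56.8)]
rot [ 0. -0.  0.] shift [ -8.  -32.7 128. ]
rot [ 0. -0.  0.] shift [ 20.  -32.6 128. ]
```

Emit:
servo_tool --commands '[[[0,0,0,-8,-15,20,0],[0,0,0,-10,-30,60,0],[0,0,0,-10,-36,100,0],[0,0,0,-10,-36,126,0],[0,0,0,-10,-36,126,0]]]'

```text
time: 12.5
position: [0.4534, -0.0685, 0.1239]
tool_rot: [1.136, 1.194, -0.911]
ft_force: [0.0, 1.6, -0.4]
grip_width: 0.008
```

```bash
python3 -c "
from h import *
import cv2
st();move(pw(-.095,-.075,.028))
a=vision.get_image('top')[135:275,235:395,::-1];b=vision.get_image('side')[135:275,255:415,::-1]
cv2.imwrite('pics/j2.png',cv2.resize(np.hstack([a,b]),None,fx=2.5,fy=2.5,interpolation=2))"
```

```text
t 12.5 panel mm [-98.6 -74.5  61.9] F panel [ 0.3  1.6 -0.5] tilt [-0.2 -0.1  0. ]
rot [-0.2 -0.1  0. ] shift [33.9  3.6  0.5]
```

View pics/j2.png

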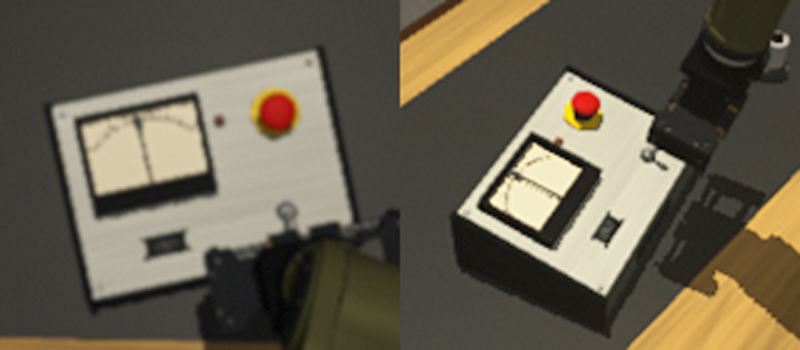

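Emit:
servo_tool --commands '[[[0,0,0,12,0,0,0],[0,0,0,24,0,0,0],[0,0,0,32,0,0,0],[0,0,0,32,4,0,0],[0,0,0,32,8,0,0]]]'

```text
time: 13.22
position: [0.4673, -0.0638, 0.0946]
tool_rot: [1.133, 1.194, -0.908]
ft_force: [0.6, -0.7, -0.3]
grip_width: 0.008
```

```bash
python3 -c "
from h import *
st()"
```

```text
t 13.22 panel mm [-89.3 -73.   30.6] F panel [ 0.4 -0.8 -0.3] tilt [ 0.1 -0.  -0. ]
```

Emit:
servo_tool --commands '[[[0,0,0,0,3,0,0],[0,0,0,0,6,0,0],[0,0,0,0,9,0,0],[0,0,0,0,12,0,0],[0,0,0,0,15,0,0]]]'

```text
time: 13.85
position: [0.4806, -0.0609, 0.0968]
tool_rot: [1.133, 1.195, -0.91]
ft_force: [-3.7, -1.8, 1.7]
grip_width: 0.005
```

Emit:
servo_tool --commands '[[[0,0,0,0,3,0,0],[0,0,0,0,6,0,0],[0,0,0,0,9,0,0],[0,0,0,0,11,0,0]]]'

```text
time: 14.35
position: [0.4921, -0.058, 0.099]
tool_rot: [1.133, 1.194, -0.908]
ft_force: [-1.6, -1.6, 1.1]
grip_width: 0.004
```

```bash
python3 -c "
from h import *
st()"
```

```text
t 14.35 panel mm [-63.4 -73.   30.5] F panel [-1.7 -1.2  1.4] tilt [ 0. -0. -0.]
```

Contact at about 2 N; continuing gently until the stop is felt.

Emit:
servo_tool --commands '[[[0,0,0,0,1.5,0,0],[0,0,0,0,3,0,0]]]'

```text
time: 14.6
position: [0.4945, -0.0574, 0.0993]
tool_rot: [1.133, 1.195, -0.908]
ft_force: [-2.2, -1.0, 0.6]
grip_width: 0.006
```

Emit:
servo_tool --commands '[[[0,0,0,0,1,0,0],[0,0,0,0,2,0,0]]]'

```text
time: 14.85
position: [0.4962, -0.057, 0.0995]
tool_rot: [1.133, 1.195, -0.909]
ft_force: [-2.0, -1.5, -0.6]
grip_width: 0.007
```

```bash
python3 -c "
from h import *
st()"
```

```text
t 14.85 panel mm [-59.3 -72.9  30.2] F panel [-2.3 -1.  -0.2] tilt [ 0. -0.  0.]
```

Emit:
servo_tool --commands '[[[0,0,0,0,1,0,0],[0,0,0,0,2,0,0]]]'

```text
time: 15.1
position: [0.4981, -0.0565, 0.0998]
tool_rot: [1.133, 1.195, -0.908]
ft_force: [-2.4, -0.6, -1.0]
grip_width: 0.003
```

Emit:
servo_tool --commands '[[[0,0,0,0,0.7,0,0],[0,0,0,0,1.4,0,0]]]'

```text
time: 15.35
position: [0.4984, -0.0564, 0.0997]
tool_rot: [1.132, 1.197, -0.91]
ft_force: [-5.6, -1.8, 0.0]
grip_width: 0.005
```

Emit:
servo_tool --commands '[[[0,0,0,0,0.7,0,0]]]'

```text
time: 15.48
position: [0.4985, -0.0564, 0.0996]
tool_rot: [1.132, 1.198, -0.911]
ft_force: [-7.3, -3.3, 1.7]
grip_width: 0.008
```

```bash
python3 -c "
from h import *
st()"
```

```text
t 15.47 panel mm [-56.9 -72.9  30. ] F panel [-7.5 -1.5  3. ] tilt [ 0.  -0.1  0.2]
```

Emit:
servo_tool --commands '[[[0,0,0,0,-5,0,0],[0,0,0,0,-18,0,0],[0,0,0,0,-35,0,0],[0,0,0,-20,-40,0,0],[0,0,0,-60,-40,0,0]]]'

```text
time: 16.1
position: [0.4504, -0.067, 0.1522]
tool_rot: [1.134, 1.196, -0.908]
ft_force: [0.0, -0.6, 0.6]
grip_width: 0.005
```

Emit:
servo_tool --commands '[[[0,0,0,-50,0,30,0],[0,0,0,-90,0,80,0],[0,0,0,-90,0,130,0],[0,0,0,-90,0,180,0],[0,0,0,-90,0,180,0]]]'

```text
time: 16.73
position: [0.4769, -0.2505, 0.2411]
tool_rot: [1.138, 1.19, -0.912]
ft_force: [0.3, 1.0, -0.5]
grip_width: 0.009
```

```bash
python3 m.py; python3 -c "
from h import *
import cv2
a=vision.get_image('top')[135:275,235:395,::-1];b=vision.get_image('side')[135:275,255:415,::-1]
cv2.imwrite('pics/j3.png',cv2.resize(np.hstack([a,b]),None,fx=2.5,fy=2.5,interpolation=2))
for q in(-.4,.4):
  W=pw(-.055+.032*np.sin(q),-.075,.005+.032*np.cos(q)); print((proj('top',W)-[235,135])*2.5,(proj('side',W)-[255,135])*2.5+[400,0])"
```

```text
t 16.73 panel mm [ -96.  -257.1  180.5] F panel [ 0.4  0.9 -0.6] tilt [-0.3  0.1 -0.1]
low [(np.float64(-0.9), 63.4)]
mid [(np.float64(-0.8), 57.9)]
[[291.68865952 224.96383428]] [[662.45089776 143.7729853 ]]
[[286.69357185 200.84776336]] [[645.2076918  134.56395908]]
```

View pics/j3.png

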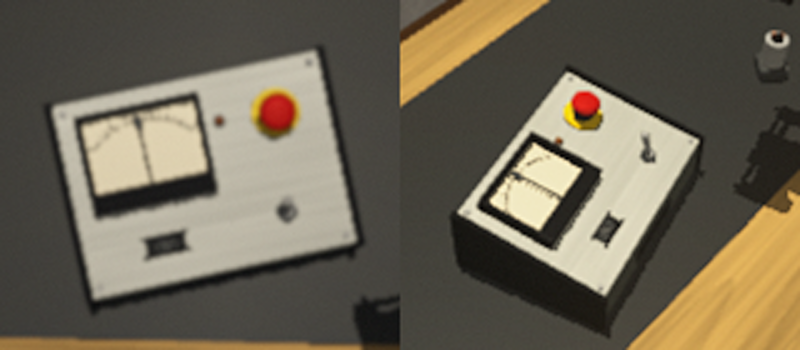

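The ball now sits at about (646,137) in the side half, against a predicted "on" position of (645,135). The needle still overlaps the set hand, and the bystanders and stop button look unchanged. Handing in.

```bash
python3 -c "
from bench import close_job; print(close_job())"
```

```text
the job is handed in; nothing more can be done
None
```

The needle is on the set hand, the run switch is fully over, and the job was handed in at about 17 s with the arm clear of everything. `close_job` gave no verdict, as expected.

- **Thumbwheel:** I rolled it in three light strokes with the shut fingertips, at mostly 6–14 N and about 18 N at the highest reading. In the top view the needle read -0.9° and -0.8° at two radii. The set hand, measured alone earlier, read about -1.1° and -0.8°, so they agree within about 0.3°. The needle read the same after lifting off the wheel and again after throwing the switch.
- **Run switch:** I pushed it away from the near edge at about 2 N until it stopped moving, with force then rising to about 8 N, and backed away. The ball sits within about 3 px (in the enlarged view) of its predicted "on" position.
- **Bystanders:** The stop button and the gearmotor look untouched. I did not check the tape roll and screwdriver in a late picture, but the arm never went near them.
- **Disagreement:** When I first fitted the console's pose, the side-view panel corners were off by up to 2 px. The wheel and switch still matched in both views, and contact came where expected.

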